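# Nest the copper parts cups on the refrigeration trainee's bench

## Robot

A 6-joint arm with a two-finger parallel gripper is mounted at the origin on the work surface. World frame = base frame: x ahead of the robot, y to its left, z up, the work surface at z = 0. Lengths are in mm, angles in rad, forces in N, time in s.
With the tool pointing down it reaches from about 300 to 775 mm from the base axis. Payload 14.6 kg.
Tool frame: the origin (TCP) lies between the finger pads; the fingertips stand 19 mm ahead of it and the grasp point (between the pads) is the TCP (manip.tcp_to_tips is the distance from the TCP to the fingertips, in mm); x points along the fingers, z is the direction in which the jaws open and shut, and the axes are right-handed (so a half turn about x gives the same grasp; the last joint's range is limited). The gripper opens to 94 mm and grips with 3 to 60 N. Pads are 16 mm wide; open, the fingers measure 119 mm over their backs; the gripper's body (75 mm by 177 mm) begins 78 mm behind the grasp point.
Start: joints at [1.221, 0.3, 1.521, -0, 1.321, -0.067], TCP at [153.473, 528.143, 196.246] pointing down, gripper open.
Joint ranges: [-3.03, 3.03], [-0.79, 2.21], [0.23, 2.52], [-1.04, 4.18], [0, 3.07], [-2.55, 2.55]. Speed limits (rad/s): [2.22, 2.22, 2.57, 3.14, 3.14, 3.14].

## Interface

Orientations are given as [roll, pitch, yaw] about the fixed x, y, z axes, in that order (R = Rz(yaw) Ry(pitch) Rx(roll)).
In Python, from cell import manip gives the robot as it stands.
- The arm moves only by the tool jog_arm, never from a script. Its argument "moves" is a list that holds one entry, the list of rows, each a list of 6 numbers: the shift along the world's x, y, z in mm, then the turn, a rotation vector about the world's x, y, z in degrees. In form: [[[dx, dy, dz, wx, wy, wz], ...]]. A call has 1 to 5 rows; each row shifts and turns the pose as measured when the row begins; what a row does not reach is not made up. A row lasts 1/10 s, in which the tool goes at most 50 mm and 8.59 degrees, less where a joint would pass 70% of its speed; a pose out of reach is approached as far as the arm can. A call is refused whole if a number of a shift passes 50 or a number of a turn 8.59, either way. A call with a gripper value outside its range is refused whole. "gripper" is the opening, from -1 (shut) to 1 (fully open), set as the call begins (left out, the last holds). The fingers move at their own pace and stop on an object; "squeeze" is the grip in N (left out, the last holds). Time passes only in rows, so rows that do not move let the fingers close. It gives the time, the measured TCP pose, the force and the opening at its end, in the units of the state.
- manip.read_state(): the state, without advancing time (a new reading comes with each control period).
- manip.camera(name): name is "scene" or "top"; returns (picture, depth): 480x640x3 uint8, blue, green, red; 480x640 float32, mm along the optical axis (not along the pixel's ray), 0 where there is no reading.
- manip.camera_params(name): a dict with "fx", "fy", "cx", "cy" (pixels), "rvec" (rotation vector, rad) and "tvec" (3), from world to camera coordinates, as OpenCV has them. Camera axes: x right, y down, z forward; pixel columns grow to the right and rows downward; lengths in mm; the calibration is good to about 2 mm. A picture is of the moment at which its call begins. camera_params takes no time and is no camera call.
- manip.sign_off(): hands the job in, once; it reports no verdict.
The state is a dict: "clock": time; "joints": joint angles; "qd": joint speeds; "effort": joint torques, N m; "eef_pos": TCP position; "eef_rot": TCP orientation; "wrist_force": force on the tool from outside, world axes, zero at the start; "moment": the same for the moment, N m; "finger_gap": finger opening in mm.
Only numpy, scipy, OpenCV 4.12 (cv2) and the standard library are available. Lean on these libraries where they do the work, as an engineer would, in place of code of your own. Each camera call takes 0.05 s, during which the arm holds its last target. There are 200 camera calls.

## Task

Clear up the bench by nesting the three copper cups in size order: the middle cup standing upright on the floor of the wide low one, and the tall narrow cup standing upright on the floor of the middle one. Leave the wide cup standing where it is, and do not shift or knock over the other things on the bench (the short open copper sleeve is not one of the cups).

Things in the scene. Friction and masses are not known exactly. Their poses are not given: they have to be found in the camera images.
- wide_cup_c (a point): Loose round copper cup, bottom 5 mm thick, wall 3 mm, flaring slightly upwards; the widest and lowest of the three: 40 mm high, 100 mm outside diameter at the rim, 84 mm at the foot, inside floor 78 mm across. Point: on the axis, half-way up, 20 mm above its underside. About 0.4 kg. Leave it where it stands. z is the axis, up.
- middle_cup_c (a point): Loose round copper cup, bottom 5 mm thick, wall 3 mm, flaring slightly upwards; the middle one: 70 mm high, 62 mm outside diameter at the rim, 54 mm at the foot, inside floor 48 mm across. Point: on the axis, half-way up, 35 mm above its underside. About 0.25 kg. Nested in the wide cup, its rim stands 35 mm above the wide cup's rim. z is the axis, up.
- narrow_cup_c (a point): Loose round copper cup, bottom 5 mm thick, wall 3 mm, flaring slightly upwards; the narrowest and tallest: 100 mm high, 34 mm outside diameter at the rim, 28 mm at the foot. Point: on the axis, half-way up, 50 mm above its underside. About 0.12 kg. Nested in the middle cup, its rim stands 35 mm above the middle cup's rim. z is the axis, up.
- sleeve_c (a point): Bystander: short plain copper tube coupling, open at both ends (no bottom), 35 mm outside diameter, 28 mm bore, 32 mm high, standing on end. The point is on its axis, 16 mm above its underside.
- flask_c (a point): Bystander: small conical glass flask with a black cap, foot 64 mm across, 104 mm high in all. The point is on its axis, 52 mm above its underside.
- tin_c (a point): Bystander: closed round red flux tin, 67 mm across, 28 mm high. The point is on its axis, 14 mm above its underside.
- deburrer_c (a point): Bystander: ribbed blue barrel-shaped tube deburrer, 39 mm across, 48 mm high, standing on end. The point is on its axis, 21 mm above its underside.

How it is judged:
By the outcome, as a careful person would: the job done as asked, in the order asked, and still so for the second after the job is handed in, with the robot touching nothing.
It also fails if it takes over 59 s, if anything falls off the work surface, if the arm or the gripper's body presses on something with over 40 N, if the wrist force passes 120 N, or if a joint passes its speed limit or range.

## Working session

There is one attempt and no reset: what is moved stays moved. The work goes in short steps, Python scripts to look and compute and a tool call to move; the robot and the scene stay as the last step left them, time stands still between calls to the robot, and variables do not carry over. Pictures are saved under pics/ and viewed, about 8 in all and at most 12, crops included, and the job is handed in when it is done.

Besides the shell and the picture viewer there is one more tool, called by a JSON object that holds its "api" and its "payload", one argument or row to a line. jog_arm: Moves the arm, as the interface text tells. Its arguments: {"type":"object","properties":{"moves":{"type":"array","items":{"type":"array","items":{"type":"array","items":{"type":"number"}}}},"gripper":{"type":"number"},"squeeze":{"type":"number"}},"required":["moves"]}

```bash
mkdir -p pics; cat > h.py <<'E'
import numpy as np,cv2
from cell import manip
def grab(n):
    im,d=manip.camera(n);p=manip.camera_params(n);return im,d,p
def pts(d,p):
    R=cv2.Rodrigues(np.array(p['rvec'],float))[0];t=np.array(p['tvec'],float).ravel()
    v,u=np.mgrid[:d.shape[0],:d.shape[1]]
    c=np.stack([(u-p['cx'])/p['fx']*d,(v-p['cy'])/p['fy']*d,d],-1)
    return (c-t)@R
E
python3 - <<'E'
from h import *
a=[grab('scene'),grab('top')]
for n,(im,d,p) in zip(('scene','top'),a):
    cv2.imwrite(f'pics/{n}0.png',im); np.savez(f'{n}0.npz',im=im,d=d)
    R=cv2.Rodrigues(np.array(p['rvec'],float))[0];print(n,p['fx'],(-R.T@np.array(p['tvec']).ravel()).round(),(R[2]).round(2),(d>0).mean())
s=manip.read_state();print(s)
E
```

```text
scene 490.50173431139547 [1055. -372.  648.] [-0.56  0.44 -0.7 ] 0.9959830729166667
top 526.2054238623798 [559.  14. 909.] [ 0.02  0.01 -1.  ] 0.9958984375
{'clock': 0.1, 'joints': array([ 1.22139678e+00,  3.00391947e-01,  1.52150426e+00, -7.26594066e-06,
        1.32070607e+00, -6.65915572e-02]), 'qd': array([-0.00040492, -0.00077696,  0.00022555, -0.000874  , -0.00027714,
        0.00114993]), 'effort': array([-1.02566108e-03, -5.32640469e+01, -3.53289199e+01,  7.07974657e-02,
        2.35509756e-02, -3.48630795e-05]), 'eef_pos': array([153.39695569, 527.9249495 , 195.76225253]), 'eef_rot': array([ 3.08197199,  1.56978668, -1.91322318]), 'wrist_force': array([ 0.5426055 , -0.42957694,  0.28407888]), 'moment': array([-0.0455645 ,  0.02389016, -0.01632067]), 'finger_gap': 93.98058727981366}
```

View pics/top0.png

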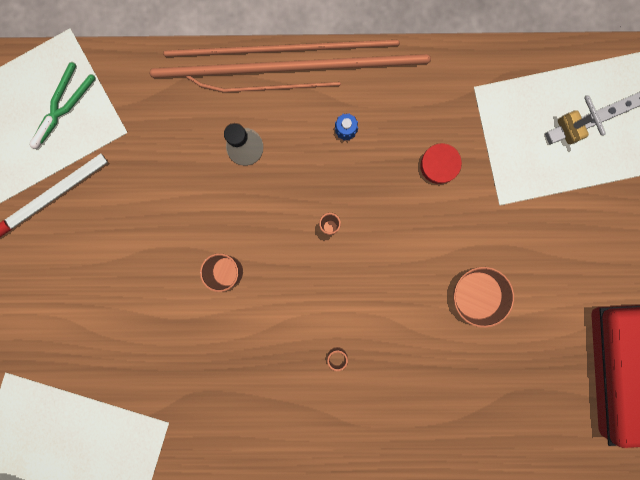

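View pics/scene0.png

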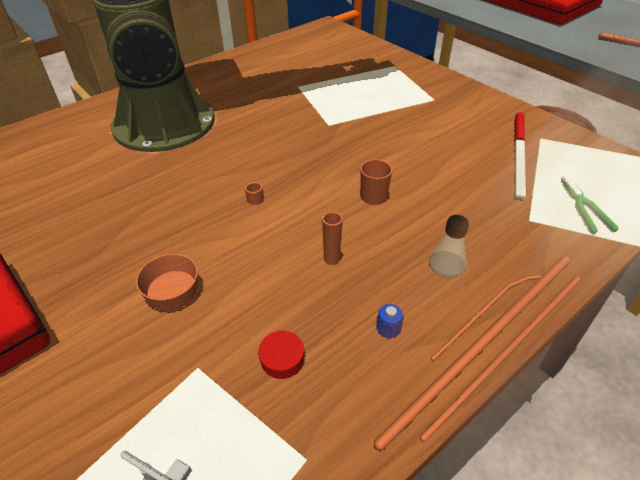

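```bash
python3 - <<'E'
from h import *
for n in ('top','scene'):
    f=np.load(n+'0.npz');P=pts(f['d'],manip.camera_params(n));z=P[...,2]
    m=((f['d']>0)&(z>12)&(z<125)&(P[...,0]>250)).astype(np.uint8)
    k,l,st,c=cv2.connectedComponentsWithStats(m)
    for i in range(1,k):
        if st[i,4]<80: continue
        q=P[l==i]; zt=np.percentile(q[:,2],97); r=q[q[:,2]>zt-6]
        (cx,cy),rad=cv2.minEnclosingCircle(r[:,:2].astype(np.float32))
        bgr=f['im'][l==i].mean(0)
        print(n,'pix',c[i].round(),'n',st[i,4],'ztop',zt.round(1),'c',round(cx,1),round(cy,1),'D',round(2*rad,1),bgr.round())
E
```

```text
top pix [291.  64.] n 1920 ztop 17.7 c 889.0 82.4 D 479.4 [ 86. 116. 188.]
top pix [590. 119.] n 1800 ztop 99.0 c 776.0 -395.3 D 66.5 [125. 139. 151.]
top pix [346. 126.] n 467 ztop 48.7 c 779.3 -13.7 D 34.5 [166. 111.  85.]
top pix [ 41. 130.] n 230 ztop 17.0 c 779.9 508.2 D 65.3 [201. 210. 207.]
top pix [242. 143.] n 1195 ztop 104.8 c 751.1 161.3 D 34.1 [78. 85. 91.]
top pix [441. 163.] n 1264 ztop 30.3 c 716.6 -173.2 D 67.0 [ 54.  59. 196.]
top pix [ 72. 179.] n 478 ztop 15.6 c 695.1 457.9 D 135.8 [211. 218. 218.]
top pix [ 13. 220.] n 277 ztop 20.1 c 627.0 550.3 D 72.8 [150. 155. 194.]
top pix [329. 222.] n 250 ztop 101.2 c 612.0 15.3 D 33.5 [ 66.  89. 141.]
top pix [217. 272.] n 704 ztop 70.9 c 536.7 193.0 D 61.7 [ 58.  76. 120.]
top pix [491. 298.] n 1017 ztop 41.1 c 492.4 -237.8 D 100.3 [ 60.  80. 128.]
top pix [618. 373.] n 6097 ztop 76.7 c 364.4 -455.0 D 215.0 [ 37.  39. 131.]
top pix [337. 359.] n 197 ztop 33.3 c 388.0 4.5 D 34.7 [ 68.  91. 145.]
scene pix [567.   8.] n 889 ztop 68.8 c 287.8 1271.0 D 99.3 [ 13.  15. 105.]
scene pix [620.  37.] n 142 ztop 19.5 c 499.1 1260.1
[... 251 characters left out ...]
166.]
scene pix [254. 191.] n 288 ztop 33.8 c 389.8 7.1 D 37.6 [ 42.  71. 134.]
scene pix [332. 235.] n 859 ztop 101.4 c 613.6 18.6 D 35.1 [ 38.  64. 122.]
scene pix [452. 247.] n 1562 ztop 106.3 c 752.4 163.6 D 36.7 [ 84. 109. 134.]
scene pix [ 17. 321.] n 3196 ztop 76.9 c 396.8 -452.0 D 159.3 [ 17.  20. 134.]
scene pix [167. 278.] n 1599 ztop 41.8 c 494.0 -232.4 D 103.3 [ 43.  72. 137.]
scene pix [468. 356.] n 2841 ztop 18.9 c 891.7 86.3 D 483.8 [ 65. 109. 197.]
scene pix [390. 319.] n 671 ztop 49.9 c 782.4 -10.2 D 33.8 [134.  85.  80.]
scene pix [281. 352.] n 1633 ztop 31.1 c 719.5 -168.9 D 69.0 [ 26.  33. 188.]
scene pix [157. 468.] n 848 ztop 101.1 c 777.2 -392.0 D 66.1 [165. 176. 182.]
```

The top view shows the wide cup at pixel (484,297), the middle cup at (220,272), the narrow cup at (330,224) and the sleeve at (337,359). The scene view agrees, and the heights and diameters match those given. In bench coordinates the middle cup is at about (537,194), the narrow at (613,17) and the wide at (493,-236). I'm moving now.

{"api": "jog_arm", "payload": {
  "moves": [
    [[42,-36,0,0,0,0],[42,-36,0,0,0,0],[42,-36,0,0,0,0],[42,-36,0,0,0,0],[42,-36,0,0,0,0]]
  ],
  "gripper": 1,
  "squeeze": 20
}}

```text
clock: 0.6
eef_pos: [343.1, 362.3, 194.1]
eef_rot: [2.735, 1.567, -2.25]
wrist_force: [0.8, 0.9, 0.2]
finger_gap: 94.2
```

{"api": "jog_arm", "payload": {
  "moves": [
    [[42,-36,0,0,0,0],[42,-36,0,0,0,0],[42,-36,0,0,0,0],[42,-36,0,0,0,0],[15,-14,0,0,0,0]]
  ]
}}

```text
clock: 1.1
eef_pos: [510.9, 213.8, 193.2]
eef_rot: [2.646, 1.565, -2.342]
wrist_force: [-0.0, 0.6, 0.4]
finger_gap: 94.0
```

{"api": "jog_arm", "payload": {
  "moves": [
    [[0,0,0,0,0,0],[0,0,0,0,0,0]]
  ]
}}

```text
clock: 1.3
eef_pos: [511.9, 211.7, 192.1]
eef_rot: [2.535, 1.564, -2.458]
wrist_force: [-0.1, 0.2, 0.7]
finger_gap: 94.0
```

{"api": "jog_arm", "payload": {
  "moves": [
    [[25,-17,0,0,0,0],[0,0,-25,0,0,0],[0,0,-25,0,0,0],[0,0,-15,0,0,0],[0,0,0,0,0,0]]
  ]
}}

```text
clock: 1.8
eef_pos: [533.6, 199.8, 125.7]
eef_rot: [2.474, 1.565, -2.512]
wrist_force: [-0.8, 0.8, 0.6]
finger_gap: 94.3
```

```bash
python3 - <<'E'
from h import *
from scipy.spatial.transform import Rotation as R
s=manip.read_state();m=R.from_euler('xyz',s['eef_rot']).as_matrix();print(s['eef_pos'],m.round(3),s['joints'].round(2))
im,_,_=grab('scene');cv2.imwrite('pics/c1.png',cv2.resize(im[60:260,250:500],None,fx=2.5,fy=2.5))
E
```

```text
[533.63920213 199.80321095 125.72190117] [[-0.005 -0.963  0.27 ]
 [-0.004  0.27   0.963]
 [-1.     0.004 -0.005]] [ 0.29  0.41  1.54 -0.    1.2  -1.  ]
```

View pics/c1.png

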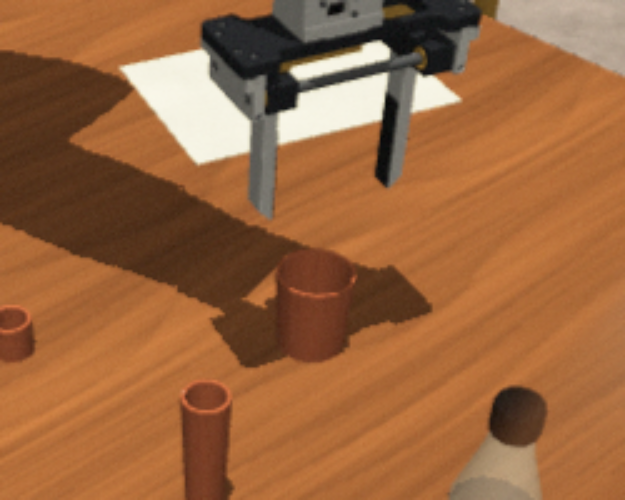

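The open fingers straddle the middle cup (crop pixel (315,300)), with the jaws mostly along y. I'll correct by (+3,-5) and go down.

{"api": "jog_arm", "payload": {
  "moves": [
    [[3,-5,-20,0,0,0],[0,0,-20,0,0,0],[0,0,-15,0,0,0],[0,0,-8,0,0,0],[0,0,0,0,0,0]]
  ]
}}

```text
clock: 2.35
eef_pos: [537.7, 199.1, 68.5]
eef_rot: [-1.437, 1.566, -0.135]
wrist_force: [-0.0, 0.2, 0.3]
finger_gap: 93.8
```

{"api": "jog_arm", "payload": {
  "moves": [
    [[0,-5,-6,0,0,0],[0,0,-4,0,0,0],[0,0,0,0,0,0]]
  ]
}}

```text
clock: 2.65
eef_pos: [538.5, 194.5, 60.3]
eef_rot: [-1.252, 1.563, 0.051]
wrist_force: [0.9, -0.6, 0.9]
finger_gap: 94.1
```

{"api": "jog_arm", "payload": {
  "moves": [
    [[0,0,0,0,0,0],[0,0,0,0,0,0],[0,0,0,0,0,0],[0,0,0,0,0,0],[0,0,0,0,0,0]]
  ],
  "gripper": -1
}}

```text
clock: 3.15
eef_pos: [539.0, 194.6, 61.4]
eef_rot: [-1.211, 1.562, 0.092]
wrist_force: [0.1, -0.8, 0.0]
finger_gap: 57.1
```

{"api": "jog_arm", "payload": {
  "moves": [
    [[0,0,0,0,0,0],[0,0,0,0,0,0]]
  ]
}}

```text
clock: 3.35
eef_pos: [539.1, 194.6, 61.5]
eef_rot: [-1.215, 1.562, 0.087]
wrist_force: [-0.9, 0.4, -0.4]
finger_gap: 41.5
```

```bash
python3 - <<'E'
from h import *
im,_,_=grab('scene');a=cv2.resize(im[60:260,250:450],None,fx=2,fy=2)
im,_,_=grab('top');b=cv2.resize(im[180:380,120:320],None,fx=2,fy=2)
cv2.imwrite('pics/c2.png',np.hstack([a,b]))
E
```

```text
(no output)
```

View pics/c2.png

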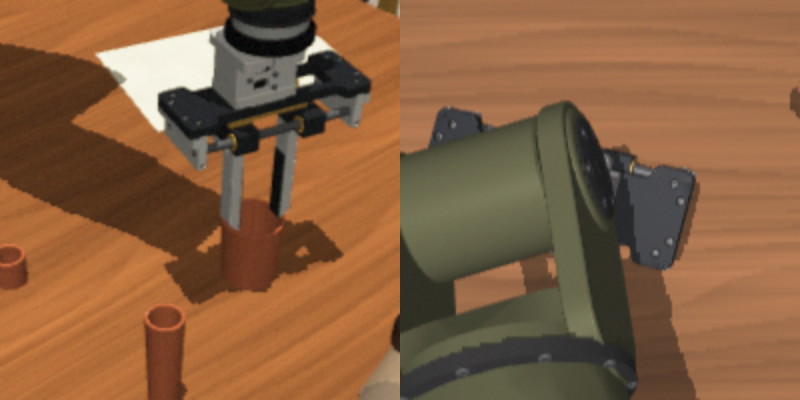

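The fingers have closed to 41 mm, narrower than the cup, so this grasp missed. They look higher than the cup rim or off to one side. I'll measure the fingers against the cup by depth.

```bash
python3 - <<'E'
from h import *
im,d,p=grab('scene');P=pts(d,p);print(manip.read_state()['finger_gap'])
h=cv2.cvtColor(im,cv2.COLOR_BGR2HSV)
cop=((h[...,1]>110)&(P[...,2]>25))
g=(h[...,1]<60)
box=np.zeros(g.shape,bool);box[120:215,340:420]=1
q=P[cop&box];q=q[(abs(q[:,0]-537)<60)&(abs(q[:,1]-194)<60)]
print('cup',q.min(0),q.max(0))
t=q[q[:,2]>64];print('rim',cv2.minEnclosingCircle(t[:,:2].astype(np.float32)))
m=(g&box&(P[...,2]>30)&(abs(P[...,0]-537)<100)&(abs(P[...,1]-194)<90)&(P[...,2]<135)).astype(np.uint8)
k,l,st,c=cv2.connectedComponentsWithStats(m)
for i in range(1,k):
    if st[i,4]>20:
        r=P[l==i];lo=r[r[:,2]<np.percentile(r[:,2],30)];print(st[i],np.percentile(r,[2,98],axis=0).round(),lo.mean(0).round(1), r[:,2].min())
cv2.imwrite('pics/c3.png',cv2.resize(im[110:215,330:420],None,fx=6,fy=5))
E
```

```text
29.213266238676965
cup [510.3029295  147.18283795  25.31320471] [582.37005371 226.55071951 202.84664315]
rim ((551.7276000976562, 191.94090270996094), 45.42325973510742)
[384 138  11  31 213] [[539. 209.  75.]
 [558. 219. 134.]] [552.  213.2  84.3] 73.22499951934292
[362 143  11  31 229] [[525. 165.  78.]
 [545. 176. 134.]] [538.7 170.6  87.2] 57.63178519212592
```

View pics/c3.png

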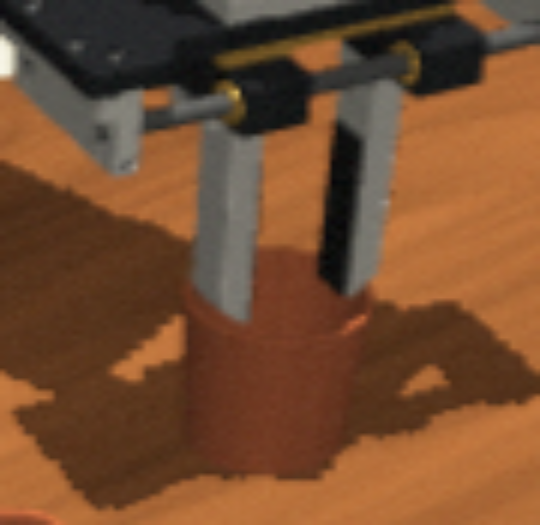

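```bash
python3 - <<'E'
from h import *
print(manip.tcp_to_tips, [a for a in dir(manip) if a[0]!='_']);s=manip.read_state();print(s['eef_pos'],s['joints'].round(3),s['finger_gap'],s['wrist_force'])
E
```

```text
19.0 ['Unreachable', 'camera', 'camera_params', 'read_state', 'sign_off', 'tcp_to_tips']
[539.06980634 194.54188527  61.45769626] [ 0.283  0.489  1.593 -0.002  1.051 -1.018] 29.213266238676965 [-0.2156354   0.53112973  0.47545146]
```

```bash
python3 - <<'E'
from h import *
im,d,p=grab('scene');P=pts(d,p)
for u in (366,369,387,390):
    print(u,[(v,*P[v,u].round().astype(int),*im[v,u]) for v in range(160,178,2)])
v,u=np.nonzero((P[...,2]>60)&(P[...,2]<85)&(abs(P[...,0]-537)<45)&(abs(P[...,1]-194)<45))
print(P[v,u][:,2].max())
# first pixel row of cup far rim: circle-fit copper rim at z 66-73
h=cv2.cvtColor(im,cv2.COLOR_BGR2HSV);c=(h[...,1]>110)&(abs(P[...,2]-69)<4)&(abs(P[...,0]-537)<45)&(abs(P[...,1]-194)<45)
q=P[c];print(len(q),q.min(0),q.max(0))
E
```

```text
366 [(160, np.int64(534), np.int64(171), np.int64(101), np.uint8(87), np.uint8(93), np.uint8(95)), (162, np.int64(535), np.int64(171), np.int64(97), np.uint8(84), np.uint8(89), np.uint8(94)), (164, np.int64(537), np.int64(169), np.int64(94), np.uint8(85), np.uint8(90), np.uint8(93)), (166, np.int64(538), np.int64(169), np.int64(90), np.uint8(86), np.uint8(91), np.uint8(93)), (168, np.int64(537), np.int64(170), np.int64(85), np.uint8(86), np.uint8(92), np.uint8(94)), (170, np.int64(510), np.int64(198), np.int64(50), np.uint8(63), np.uint8(74), np.uint8(97)), (172, np.int64(511), np.int64(197), np.int64(46), np.uint8(39), np.uint8(59), np.uint8(111)), (174, np.int64(512), np.int64(198), np.int64(41), np.uint8(36), np.uint8(58), np.uint8(111)), (176, np.int64(542), np.int64(166), np.int64(70), np.uint8(31), np.uint8(52), np.uint8(101))]
369 [(160, np.int64(542), np.int64(171), np.int64(105), np.uint8(113), np.uint8(121), np.uint8(124)), (162, np.int64(543), np.int64(170), np.int64(102), np.uint8(112), np.uint8(120), np.uint8(122)), (164, np.int64(544), np.int64(170), np.int64(98), np.ui
[... 1715 characters left out ...]
111), np.uint8(119), np.uint8(122)), (166, np.int64(557), np.int64(215), np.int64(79), np.uint8(73), np.uint8(88), np.uint8(116)), (168, np.int64(553), np.int64(220), np.int64(69), np.uint8(33), np.uint8(50), np.uint8(92)), (170, np.int64(554), np.int64(219), np.int64(65), np.uint8(26), np.uint8(44), np.uint8(86)), (172, np.int64(564), np.int64(208), np.int64(72), np.uint8(34), np.uint8(52), np.uint8(102)), (174, np.int64(567), np.int64(205), np.int64(71), np.uint8(43), np.uint8(77), np.uint8(151)), (176, np.int64(567), np.int64(206), np.int64(65), np.uint8(28), np.uint8(48), np.uint8(94))]
84.9747790027231
161 [510.04984942 164.95562638  65.12393471] [568.98628885 224.13029825  72.97323214]
```

The depth reading puts the true fingertips at z≈79 (pixels (369,172) and (387,166)). The state implies 42. So the reported z reads about 36 mm low here, while xy agrees within 3 mm. The cup hasn't been touched. I'll open, go down partway and check the offset again.

{"api": "jog_arm", "payload": {
  "moves": [
    [[0,0,0,0,0,0],[0,0,0,0,0,0],[0,0,0,0,0,0],[0,0,0,0,0,0],[0,0,0,0,0,0]]
  ],
  "gripper": 1
}}

```text
clock: 4.05
eef_pos: [539.0, 194.6, 61.4]
eef_rot: [-1.21, 1.562, 0.093]
wrist_force: [-0.7, 0.0, -0.0]
finger_gap: 62.1
```

{"api": "jog_arm", "payload": {
  "moves": [
    [[0,0,0,0,0,0],[0,0,0,0,0,0],[0,0,0,0,0,0],[0,0,0,0,0,0],[0,0,0,0,0,0]]
  ]
}}

```text
clock: 4.55
eef_pos: [539.0, 194.6, 61.4]
eef_rot: [-1.214, 1.562, 0.088]
wrist_force: [-0.2, 0.4, -0.3]
finger_gap: 94.0
```

{"api": "jog_arm", "payload": {
  "moves": [
    [[-2,0,-8,0,0,0],[0,0,-8,0,0,0],[0,0,-4,0,0,0],[0,0,0,0,0,0]]
  ]
}}

```text
clock: 4.95
eef_pos: [536.5, 194.5, 39.1]
eef_rot: [-1.234, 1.562, 0.069]
wrist_force: [0.2, -0.4, -0.6]
finger_gap: 93.7
```

```bash
cat >> h.py <<'E'
def tips(s=None):
    """lowest gripper-grey depth points near the TCP, scene view: per finger, 5th pct z and mean xy"""
    s=manip.read_state();im,d,p=grab('scene');P=pts(d,p);h=cv2.cvtColor(im,cv2.COLOR_BGR2HSV)
    e=s['eef_pos'];m=((h[...,1]<70)&(abs(P[...,0]-e[0])<75)&(abs(P[...,1]-e[1])<75)&(P[...,2]>e[2]-40)&(P[...,2]<e[2]+70)&(P[...,2]>15)).astype(np.uint8)
    k,l,st,c=cv2.connectedComponentsWithStats(m)
    print('eef',e.round(1),'gap',round(s['finger_gap'],1),'F',s['wrist_force'].round(1))
    for i in range(1,k):
        if st[i,4]>40:
            r=P[l==i];z=np.percentile(r[:,2],3);print('finger px',c[i].round(),st[i,4],'zlow',z.round(1),'xy',r[r[:,2]<z+30][:,:2].mean(0).round(1))
    return im,P
E
python3 -c "
from h import *
im,P=tips();cv2.imwrite('pics/c4.png',cv2.resize(im[110:225,320:435],None,fx=5,fy=5))"
```

```text
eef [536.5 194.5  39.1] gap 93.7 F [ 0.2 -0.4 -0.6]
finger px [400. 159.] 204 zlow 53.5 xy [556.5 242.6]
finger px [351. 172.] 217 zlow 56.3 xy [528.2 140.8]
```

View pics/c4.png

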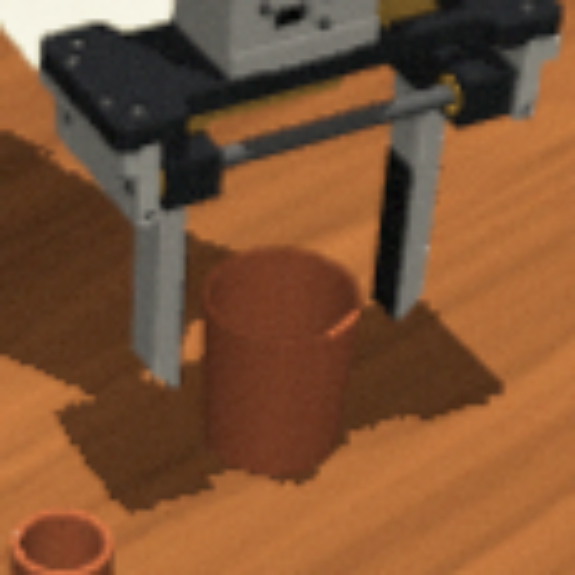

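The fingers straddle the cup cleanly (left tip at crop (165,380), right at (400,315)). True tip z is about 54, so the offset is steady: tip = reported z + 15. I need another 14 mm down, then I'll grip.

{"api": "jog_arm", "payload": {
  "moves": [
    [[0,0,-8,0,0,0],[0,0,-5,0,0,0],[0,0,0,0,0,0]]
  ]
}}

```text
clock: 5.3
eef_pos: [536.7, 194.5, 25.4]
eef_rot: [-1.216, 1.562, 0.086]
wrist_force: [-0.6, -0.5, -0.1]
finger_gap: 94.1
```

{"api": "jog_arm", "payload": {
  "moves": [
    [[0,0,0,0,0,0],[0,0,0,0,0,0],[0,0,0,0,0,0],[0,0,0,0,0,0],[0,0,0,0,0,0]]
  ],
  "gripper": -1
}}

```text
clock: 5.8
eef_pos: [537.0, 194.6, 25.8]
eef_rot: [-1.196, 1.561, 0.106]
wrist_force: [-0.1, 0.3, -1.6]
finger_gap: 60.6
```

{"api": "jog_arm", "payload": {
  "moves": [
    [[0,0,0,0,0,0],[0,0,0,0,0,0],[0,0,0,0,0,0]]
  ]
}}

```text
clock: 6.1
eef_pos: [536.9, 194.7, 25.8]
eef_rot: [-1.193, 1.561, 0.11]
wrist_force: [0.6, 0.6, -0.5]
finger_gap: 61.1
```

```bash
python3 -c "
from h import *
im,P=tips()"
```

```text
eef [536.9 194.7  25.8] gap 61.1 F [ 0.6  0.6 -0.5]
finger px [394. 166.] 158 zlow 42.5 xy [556.8 228.1]
finger px [359. 176.] 207 zlow 44.8 xy [533.5 156.7]
```

The cup is gripped, with the gap at 61. Lifting.

{"api": "jog_arm", "payload": {
  "moves": [
    [[0,0,10,0,0,0],[0,0,25,0,0,0],[0,0,35,0,0,0],[0,0,35,0,0,0],[0,0,20,0,0,0]]
  ]
}}

```text
clock: 6.65
eef_pos: [533.9, 193.6, 153.8]
eef_rot: [-1.933, 1.568, -0.63]
wrist_force: [0.5, 0.7, -3.0]
finger_gap: 60.8
```

{"api": "jog_arm", "payload": {
  "moves": [
    [[-3,-20,0,0,0,0],[-4,-40,0,0,0,0],[-5,-45,0,0,0,0],[-5,-45,0,0,0,0],[-5,-45,0,0,0,0]]
  ]
}}

```text
clock: 7.15
eef_pos: [511.4, -2.7, 161.1]
eef_rot: [-1.244, 1.561, 0.066]
wrist_force: [1.1, -1.2, -2.7]
finger_gap: 60.7
```

Still holding, at −2.7 N. Target is (493,-236).

{"api": "jog_arm", "payload": {
  "moves": [
    [[-4,-48,0,0,0,0],[-4,-48,-2,0,0,0],[-4,-48,-2,0,0,0],[-3,-48,-2,0,0,0],[-1,-25,0,0,0,0]]
  ]
}}

```text
clock: 7.65
eef_pos: [491.8, -230.1, 159.0]
eef_rot: [-1.361, 1.558, -0.052]
wrist_force: [0.6, 0.6, -2.3]
finger_gap: 61.1
```

{"api": "jog_arm", "payload": {
  "moves": [
    [[0,0,0,0,0,0],[0,0,0,0,0,0],[0,0,0,0,0,0]]
  ]
}}

```text
clock: 7.95
eef_pos: [490.8, -232.4, 159.9]
eef_rot: [-1.371, 1.558, -0.066]
wrist_force: [-0.3, 0.6, -2.3]
finger_gap: 61.2
```

{"api": "jog_arm", "payload": {
  "moves": [
    [[2,-3,-20,0,0,0],[0,0,-25,0,0,0],[0,0,-20,0,0,0],[0,0,0,0,0,0],[0,0,0,0,0,0]]
  ]
}}

```text
clock: 8.45
eef_pos: [494.7, -230.1, 95.7]
eef_rot: [-1.425, 1.555, -0.113]
wrist_force: [-0.5, -0.4, -1.9]
finger_gap: 61.2
```

```bash
python3 - <<'E'
from h import *
from scipy.spatial.transform import Rotation as R
im,P=tips();s=manip.read_state();print(R.from_euler('xyz',s['eef_rot']).as_matrix().round(3))
h=cv2.cvtColor(im,cv2.COLOR_BGR2HSV);cop=(h[...,1]>110)&(abs(P[...,0]-493)<70)&(abs(P[...,1]+236)<70)
q=P[cop&(P[...,2]>36)&(P[...,2]<46)];(c,r)=cv2.minEnclosingCircle(q[:,:2].astype(np.float32));print('wide rim',c,r)
q=P[cop&(P[...,2]>52)&(P[...,2]<150)];print('held z',np.percentile(q[:,2],[1,99]))
# circle fit to outer cup surface, per z slice, known radius from taper
from scipy.optimize import least_squares
z0=np.percentile(q[:,2],99)-70
f=lambda x:np.hypot(q[:,0]-x[0],q[:,1]-x[1])-(27+4*(q[:,2]-x[2])/70)
def F(x): return f([x[0],x[1],z0])
print(least_squares(F,[493,-236],loss='soft_l1').x,z0)
y,x=280,168
cv2.imwrite('pics/c5.png',cv2.resize(im[150:330,70:270],None,fx=3,fy=3))
E
```

```text
eef [ 494.7 -230.1   95.7] gap 61.2 F [-0.5 -0.4 -1.9]
finger px [181. 228.] 231 zlow 110.9 xy [ 513.6 -196. ]
finger px [132. 243.] 224 zlow 111.3 xy [ 495.5 -266.2]
[[ 0.016 -0.967  0.256]
 [-0.002  0.256  0.967]
 [-1.    -0.016  0.002]]
wide rim (494.083740234375, -234.24652099609375) 50.63113021850586
held z [ 73.74416619 142.2531437 ]
[ 496.01541117 -228.29215811] 72.25314369775711
```

View pics/c5.png

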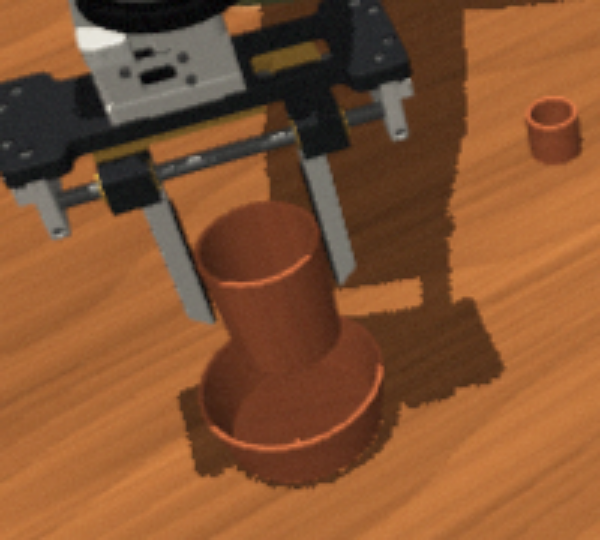

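The middle cup is held upright with its foot at z≈72. Its centre is (496,-228) and the wide rim's is (494,-234). I'll correct by (-2,-6) and 0.9° of tilt, then lower 60 mm.

{"api": "jog_arm", "payload": {
  "moves": [
    [[-2,-6,0,0,0.9,0],[0,0,-15,0,0,0],[0,0,-15,0,0,0],[0,0,-12,0,0,0],[0,0,0,0,0,0]]
  ]
}}

```text
clock: 9.0
eef_pos: [493.7, -237.0, 53.6]
eef_rot: [-2.36, 1.566, -1.048]
wrist_force: [0.3, 0.3, -2.2]
finger_gap: 61.1
```

{"api": "jog_arm", "payload": {
  "moves": [
    [[0,1,-10,0,0,0],[0,0,-7,0,0,0],[0,0,-2,0,0,0],[0,0,0,0,0,0],[0,0,0,0,0,0]]
  ]
}}

```text
clock: 9.5
eef_pos: [494.0, -236.1, 33.4]
eef_rot: [-2.294, 1.565, -0.981]
wrist_force: [-0.9, -0.1, -2.0]
finger_gap: 60.9
```

{"api": "jog_arm", "payload": {
  "moves": [
    [[0,0,-2,0,0,0],[0,0,0,0,0,0]]
  ]
}}

```text
clock: 9.7
eef_pos: [494.3, -236.3, 31.8]
eef_rot: [-2.219, 1.564, -0.907]
wrist_force: [-0.5, -0.1, -3.4]
finger_gap: 61.0
```

{"api": "jog_arm", "payload": {
  "moves": [
    [[0,0,-1,0,0,0],[0,0,0,0,0,0]]
  ]
}}

```text
clock: 9.9
eef_pos: [494.4, -236.4, 31.0]
eef_rot: [-2.191, 1.564, -0.878]
wrist_force: [0.6, 0.7, -2.3]
finger_gap: 61.2
```

{"api": "jog_arm", "payload": {
  "moves": [
    [[0,0,-1,0,0,0],[0,0,0,0,0,0]]
  ]
}}

```text
clock: 10.1
eef_pos: [494.8, -236.6, 30.8]
eef_rot: [-2.145, 1.563, -0.832]
wrist_force: [-0.3, -0.3, -2.0]
finger_gap: 61.1
```

{"api": "jog_arm", "payload": {
  "moves": [
    [[0,0,-1,0,0,0],[0,0,0,0,0,0]]
  ]
}}

```text
clock: 10.3
eef_pos: [495.2, -236.8, 30.8]
eef_rot: [-2.094, 1.561, -0.781]
wrist_force: [-0.4, -0.4, -2.2]
finger_gap: 61.3
```

{"api": "jog_arm", "payload": {
  "moves": [
    [[-1,0,-3,0,0.4,0],[0,0,0,0,0,0]]
  ]
}}

```text
clock: 10.5
eef_pos: [495.7, -237.4, 30.2]
eef_rot: [-2.51, 1.562, -1.197]
wrist_force: [-0.4, 0.8, -3.0]
finger_gap: 60.7
```

```bash
python3 -c "
from h import *
im,P=tips();cv2.imwrite('pics/c6.png',cv2.resize(im[180:330,90:250],None,fx=3.5,fy=3.5))
q=P[(abs(P[...,0]-494)<28)&(abs(P[...,1]+235)<28)&(cv2.cvtColor(im,cv2.COLOR_BGR2HSV)[...,1]>110)];print(np.percentile(q[:,2],[97,99,100]))"
```

```text
eef [ 495.7 -237.4   30.2] gap 60.7 F [-0.4  0.8 -3. ]
finger px [186. 260.] 195 zlow 44.8 xy [ 515.2 -202.9]
finger px [140. 275.] 199 zlow 42.1 xy [ 495.8 -273.3]
[344.55659703 346.75691529 347.55414032]
```

View pics/c6.png

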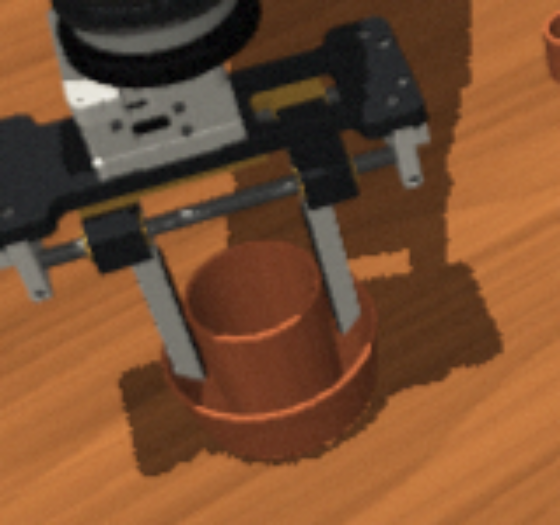

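```bash
python3 -c "
from h import *
for n in ('scene',):
  im,d,p=grab(n);P=pts(d,p);h=cv2.cvtColor(im,cv2.COLOR_BGR2HSV)
  m=(h[...,1]>110)&(abs(P[...,0]-494)<60)&(abs(P[...,1]+235)<60)&(P[...,2]<120)
  q=P[m];t=q[q[:,2]>60];print(np.percentile(t[:,2],[50,80,90,95,99]))
  t=t[t[:,2]>70];print(len(t),cv2.minEnclosingCircle(t[:,:2].astype(np.float32)))
  # bright front rim of middle cup
  for u in (150,155,160,165,170): print(u,[int(P[v,u,2]) for v in range(262,300,2)])
s=manip.read_state();print(s['effort'].round(2),s['moment'].round(2),s['wrist_force'])"
```

```text
[ 70.84620187  75.96838438  76.82987446  78.03436432 109.79006962]
396 ((499.6961669921875, -229.9758758544922), 38.18132019042969)
150 [64, 60, 56, 52, 49, 47, 75, 74, 67, 62, 55, 44, 7, 5, 7, 5, 8, 5, 39]
155 [56, 52, 49, 46, 43, 37, 33, 76, 71, 67, 60, 56, 49, 42, 36, 29, 15, 6, 41]
160 [50, 46, 45, 39, 34, 32, 26, 76, 72, 68, 64, 57, 53, 47, 43, 33, 28, 20, 40]
165 [47, 43, 39, 33, 31, 25, 20, 73, 71, 66, 62, 55, 49, 46, 39, 35, 31, 24, 40]
170 [46, 41, 37, 33, 28, 23, 74, 72, 67, 60, 56, 54, 48, 43, 38, 34, 28, 22, 42]
[ 8.000e-02 -5.674e+01 -2.925e+01 -4.000e-02 -1.800e-01  1.000e-02] [ 0.15  0.02 -0.03] [-0.93051718  0.1890487   4.60742335]
```

The rim is at about 75 and the wrist force is now +4.6 N, so the cup is on the floor. I'll open slightly, because the fingers are just above the wide rim, then lift.

{"api": "jog_arm", "payload": {
  "moves": [
    [[0,0,0,0,0,0],[0,0,0,0,0,0],[0,0,0,0,0,0]]
  ],
  "gripper": 0.5
}}

```text
clock: 10.9
eef_pos: [495.3, -237.4, 29.3]
eef_rot: [-2.599, 1.563, -1.286]
wrist_force: [-0.6, 0.1, 0.2]
finger_gap: 70.5
```

{"api": "jog_arm", "payload": {
  "moves": [
    [[0,0,10,0,0,0],[0,0,25,0,0,0],[0,0,40,0,0,0],[0,0,40,0,0,0],[0,0,20,0,0,0]]
  ]
}}

```text
clock: 11.4
eef_pos: [492.9, -236.2, 168.4]
eef_rot: [2.836, 1.565, -2.135]
wrist_force: [-1.0, -0.3, 0.5]
finger_gap: 70.7
```

{"api": "jog_arm", "payload": {
  "moves": [
    [[5,20,0,0,0,0],[20,45,0,0,0,0],[25,45,0,0,0,0],[25,45,0,0,0,0],[20,45,0,0,0,0]]
  ]
}}

```text
clock: 11.9
eef_pos: [588.3, -38.0, 177.6]
eef_rot: [-2.242, 1.558, -0.939]
wrist_force: [0.4, -0.1, -0.2]
finger_gap: 70.6
```

```bash
python3 -c "
from h import *
for n in ('top','scene'):
  im,d,p=grab(n);P=pts(d,p);h=cv2.cvtColor(im,cv2.COLOR_BGR2HSV);z=P[...,2]
  for nm,c,zz,r in (('wide',(493,-236),40,70),('mid',(494,-236),75,50),('narrow',(612.5,17),100,40),('sleeve',(389,5),33,40)):
    m=(h[...,1]>100)&(abs(P[...,0]-c[0])<r)&(abs(P[...,1]-c[1])<r)&(abs(z-zz-1)<4);q=P[m]
    print(n,nm,len(q),q[:,2].mean().round(1) if len(q) else '',cv2.minEnclosingCircle(q[:,:2].astype(np.float32)) if len(q) else '')"
```

```text
top wide 395 39.7 ((492.554931640625, -237.87152099609375), 49.85426712036133)
top mid 229 74.4 ((494.0143737792969, -238.35069274902344), 31.2716121673584)
top narrow 0  
top sleeve 0  
scene wide 522 40.4 ((494.6760559082031, -233.5611114501953), 50.36825942993164)
scene mid 292 74.9 ((496.07672119140625, -234.6773681640625), 32.051143646240234)
scene narrow 130 100.2 ((614.0413208007812, 18.617698669433594), 17.4937686920166)
scene sleeve 86 32.6 ((389.4710388183594, 7.83145809173584), 18.275407791137695)
```

The middle cup is nested: its rim is at 74–75, concentric with the wide cup, and the wide cup hasn't moved. Next is the narrow cup at about (613,17).

{"api": "jog_arm", "payload": {
  "moves": [
    [[12,30,0,0,0.7,0],[12,25,0,0,0,0],[0,0,-5,0,0,0],[0,0,0,0,0,0]]
  ],
  "gripper": 0.6
}}

```text
clock: 12.4
eef_pos: [613.0, 21.3, 174.0]
eef_rot: [2.934, 1.56, -2.04]
wrist_force: [-0.1, 0.6, 0.4]
finger_gap: 75.0
```

```bash
python3 -c "
from h import *
from scipy.spatial.transform import Rotation as R
im,P=tips();print(R.from_euler('xyz',manip.read_state()['eef_rot']).as_matrix().round(3))"
```

```text
eef [613.   21.3 174. ] gap 75.0 F [-0.1  0.6  0.4]
finger px [362. 155.] 346 zlow 187.8 xy [631.  61.]
finger px [309. 169.] 343 zlow 192.2 xy [608.4 -23. ]
[[-0.004 -0.966  0.258]
 [-0.01   0.258  0.966]
 [-1.     0.002 -0.01 ]]
```

{"api": "jog_arm", "payload": {
  "moves": [
    [[1,-3,-15,0.5,0,0],[0,0,-25,0,0,0],[0,0,-20,0,0,0],[0,0,-10,0,0,0],[0,0,0,0,0,0]]
  ]
}}

```text
clock: 12.95
eef_pos: [612.5, 12.1, 100.6]
eef_rot: [1.716, 1.567, 3.02]
wrist_force: [-0.2, -0.2, 0.6]
finger_gap: 75.2
```

```bash
python3 -c "
from h import *
im,P=tips()"
```

```text
eef [612.5  12.1 100.6] gap 75.2 F [-0.2 -0.2  0.6]
finger px [355. 195.] 262 zlow 115.4 xy [631.   51.3]
finger px [305. 210.] 275 zlow 116.6 xy [608.4 -32.2]
```

{"api": "jog_arm", "payload": {
  "moves": [
    [[1,5,-8,0,0,0],[0,0,-15,0,0,0],[0,0,-12,0,0,0],[0,0,-5,0,0,0],[0,0,0,0,0,0]]
  ]
}}

```text
clock: 13.5
eef_pos: [614.6, 17.3, 59.7]
eef_rot: [0.447, 1.57, 1.75]
wrist_force: [0.8, 0.1, -0.7]
finger_gap: 75.0
```

```bash
python3 -c "
from h import *
im,P=tips();cv2.imwrite('pics/c7.png',cv2.resize(im[170:290,270:400],None,fx=4,fy=4))"
```

```text
eef [614.6  17.3  59.7] gap 75.0 F [ 0.8  0.1 -0.7]
finger px [357. 214.] 235 zlow 73.6 xy [632.5  56.6]
finger px [309. 228.] 239 zlow 77.1 xy [609.9 -27.5]
```

View pics/c7.png

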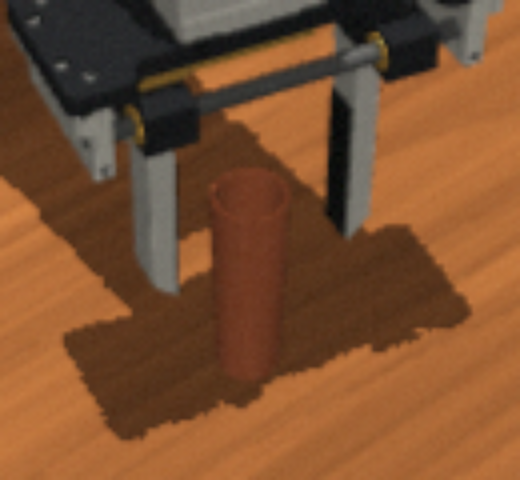

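The fingers straddle the narrow cup (crop (250,200)) with the tips at z≈75. I'll go 5 mm lower and grip.

{"api": "jog_arm", "payload": {
  "moves": [
    [[-1,0,-5,0,0,0],[0,0,0,0,0,0]]
  ]
}}

```text
clock: 13.75
eef_pos: [613.9, 17.3, 55.3]
eef_rot: [-0.952, 1.57, 0.352]
wrist_force: [-0.1, -0.0, -1.2]
finger_gap: 75.4
```

{"api": "jog_arm", "payload": {
  "moves": [
    [[0,0,0,0,0,0],[0,0,0,0,0,0],[0,0,0,0,0,0],[0,0,0,0,0,0],[0,0,0,0,0,0]]
  ],
  "gripper": -1,
  "squeeze": 15
}}

```text
clock: 14.25
eef_pos: [614.5, 17.3, 56.4]
eef_rot: [-1.166, 1.568, 0.138]
wrist_force: [-0.2, 0.8, -0.1]
finger_gap: 38.5
```

{"api": "jog_arm", "payload": {
  "moves": [
    [[0,0,0,0,0,0],[0,0,0,0,0,0],[0,0,0,0,0,0],[0,0,0,0,0,0]]
  ]
}}

```text
clock: 14.65
eef_pos: [614.4, 17.1, 56.4]
eef_rot: [-1.224, 1.568, 0.08]
wrist_force: [-0.0, 0.0, -0.0]
finger_gap: 33.3
```

{"api": "jog_arm", "payload": {
  "moves": [
    [[0,0,10,0,0,0],[0,0,25,0,0,0],[0,0,35,0,0,0],[0,0,35,0,0,0],[0,0,20,0,0,0]]
  ]
}}

```text
clock: 15.15
eef_pos: [611.9, 17.3, 184.6]
eef_rot: [1.675, 1.567, 2.978]
wrist_force: [-0.3, -0.4, -0.5]
finger_gap: 33.3
```

{"api": "jog_arm", "payload": {
  "moves": [
    [[-8,-18,0,0,0,0],[-18,-40,0,0,0,0],[-20,-45,0,0,0,0],[-20,-45,0,0,0,0],[-18,-40,0,0,0,0]]
  ]
}}

```text
clock: 15.65
eef_pos: [527.0, -171.4, 192.5]
eef_rot: [-1.285, 1.565, 0.027]
wrist_force: [1.2, 0.2, -1.6]
finger_gap: 33.6
```

{"api": "jog_arm", "payload": {
  "moves": [
    [[-14,-30,0,0,0,0],[-12,-25,0,0,0,0],[-4,-6,0,0,0,0],[0,0,-15,0,0,0],[0,0,0,0,0,0]]
  ]
}}

```text
clock: 16.15
eef_pos: [493.2, -238.9, 181.1]
eef_rot: [-1.491, 1.562, -0.186]
wrist_force: [0.2, -0.8, -0.6]
finger_gap: 33.5
```

{"api": "jog_arm", "payload": {
  "moves": [
    [[0,0,-10,0,0,0],[0,0,-5,0,0,0],[0,0,0,0,0,0]]
  ]
}}

```text
clock: 16.45
eef_pos: [494.3, -237.5, 166.4]
eef_rot: [-1.508, 1.561, -0.201]
wrist_force: [0.0, 0.7, -1.4]
finger_gap: 33.5
```

```bash
cat > look.py <<'E'
from h import *
import sys
from scipy.optimize import least_squares
from scipy.spatial.transform import Rotation as R
im,P=tips();s=manip.read_state();print('tool x',R.from_euler('xyz',s['eef_rot']).as_matrix()[:,0].round(3))
h=cv2.cvtColor(im,cv2.COLOR_BGR2HSV);c=(h[...,1]>110)&(abs(P[...,0]-495)<60)&(abs(P[...,1]+236)<60)
q=P[c&(abs(P[...,2]-76)<4)];q=q[np.hypot(q[:,0]-496,q[:,1]+235)<40]
print('mid rim fit',len(q),least_squares(lambda x:np.hypot(q[:,0]-x[0],q[:,1]-x[1])-30.5,[496,-235],loss='soft_l1',f_scale=2).x.round(1))
z0=s['eef_pos'][2]-56.4
q=P[c&(P[...,2]>max(z0,82))&(P[...,2]<z0+99)];q=q[np.hypot(q[:,0]-496,q[:,1]+235)<35]
f=lambda x:np.hypot(q[:,0]-x[0]-x[2]*(q[:,2]-z0),q[:,1]-x[1]-x[3]*(q[:,2]-z0))-(14+3*(q[:,2]-z0)/100)
r=least_squares(f,[496,-235,0,0],loss='soft_l1',f_scale=2).x;print('held foot xy',r[:2].round(1),'lean',r[2:].round(3),'foot z',z0,'zmin/max seen',np.percentile(q[:,2],[1,99]).round(1),len(q))
cv2.imwrite(sys.argv[1],cv2.resize(im[150:330,70:270],None,fx=3,fy=3))
E
python3 look.py pics/c8.png
```

```text
eef [ 494.3 -237.5  166.4] gap 33.5 F [ 0.   0.7 -1.4]
finger px [156. 197.] 281 zlow 181.4 xy [ 510.1 -216.5]
finger px [123. 206.] 284 zlow 181.7 xy [ 498.5 -260.3]
tool x [ 0.01  -0.002 -1.   ]
mid rim fit 268 [ 496.9 -235.2]
held foot xy [ 492.3 -235.2] lean [ 0.013 -0.002] foot z 110.23673926871444 zmin/max seen [113.6 208.8] 1296
```

View pics/c8.png

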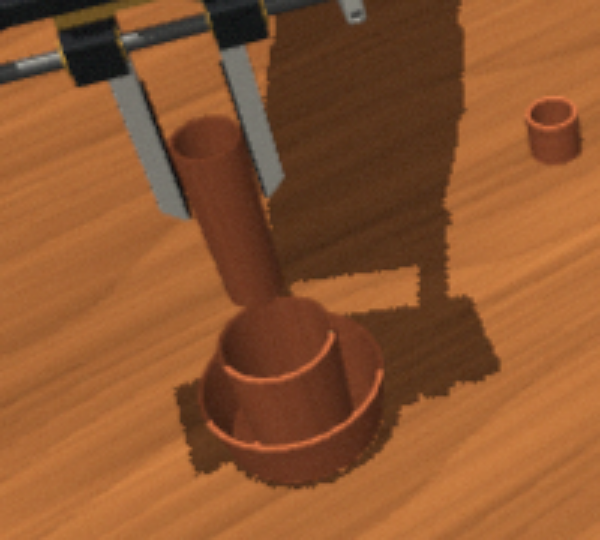

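The narrow cup is held upright above the middle cup. Its foot is at (492,-235) and the middle rim's centre is (497,-235). I'll shift x by +4 and go down.

{"api": "jog_arm", "payload": {
  "moves": [
    [[4,0,0,0,0,0],[0,0,-10,0,0,0],[0,0,-7,0,0,0],[0,0,0,0,0,0]]
  ]
}}

```text
clock: 16.9
eef_pos: [499.2, -237.1, 148.7]
eef_rot: [-1.531, 1.56, -0.222]
wrist_force: [-0.4, 0.0, -1.6]
finger_gap: 33.6
```

```bash
python3 look.py pics/c9.png
```

```text
eef [ 499.2 -237.1  148.7] gap 33.6 F [-0.4  0.  -1.6]
finger px [161. 208.] 267 zlow 163.0 xy [ 515.  -216.2]
finger px [128. 217.] 269 zlow 164.7 xy [ 503.4 -259.9]
tool x [ 0.011 -0.003 -1.   ]
mid rim fit 221 [ 496.3 -235. ]
held foot xy [ 497.3 -234.9] lean [ 0.013 -0.001] foot z 92.71018545046331 zmin/max seen [ 95.4 191.1] 1252
```

Aligned within 1 mm. Lowering in steps.

{"api": "jog_arm", "payload": {
  "moves": [
    [[-1,0,-12,0,0,0],[0,0,-12,0,0,0],[0,0,-10,0,0,0],[0,0,0,0,0,0]]
  ]
}}

```text
clock: 17.35
eef_pos: [497.8, -237.2, 111.8]
eef_rot: [-1.524, 1.56, -0.216]
wrist_force: [-0.1, -0.1, -1.0]
finger_gap: 33.6
```

```bash
python3 look.py pics/c9.png
```

```text
eef [ 497.8 -237.2  111.8] gap 33.6 F [-0.1 -0.1 -1. ]
finger px [167. 226.] 241 zlow 127.4 xy [ 513.5 -216.2]
finger px [135. 236.] 234 zlow 128.0 xy [ 501.9 -259.9]
tool x [ 0.011 -0.003 -1.   ]
mid rim fit 287 [ 494.4 -234.5]
held foot xy [ 495.  -234.5] lean [ 0.024 -0.005] foot z 56.13700501081251 zmin/max seen [ 83.  154.8] 948
```

{"api": "jog_arm", "payload": {
  "moves": [
    [[0,0,-12,0,0,0],[0,0,-12,0,0,0],[0,0,-8,0,0,0],[0,0,0,0,0,0]]
  ]
}}

```text
clock: 17.8
eef_pos: [498.1, -237.4, 78.0]
eef_rot: [-1.559, 1.558, -0.251]
wrist_force: [0.7, 0.0, -1.4]
finger_gap: 33.3
```

{"api": "jog_arm", "payload": {
  "moves": [
    [[0,0,-5,0,0,0],[0,0,0,0,0,0]]
  ]
}}

```text
clock: 18.0
eef_pos: [498.2, -237.4, 72.5]
eef_rot: [-1.558, 1.559, -0.25]
wrist_force: [-0.2, -0.0, -2.0]
finger_gap: 33.5
```

{"api": "jog_arm", "payload": {
  "moves": [
    [[0,0,-4,0,0,0],[0,0,0,0,0,0]]
  ]
}}

```text
clock: 18.2
eef_pos: [498.4, -237.5, 68.6]
eef_rot: [-1.572, 1.558, -0.264]
wrist_force: [-0.5, 0.2, -1.6]
finger_gap: 33.2
```

{"api": "jog_arm", "payload": {
  "moves": [
    [[0,0,-2,0,0,0],[0,0,0,0,0,0]]
  ]
}}

```text
clock: 18.4
eef_pos: [498.6, -237.6, 66.8]
eef_rot: [-1.584, 1.557, -0.276]
wrist_force: [0.3, 0.1, -0.3]
finger_gap: 33.1
```

```bash
python3 -c "
from h import *
im,P=tips();h=cv2.cvtColor(im,cv2.COLOR_BGR2HSV)
q=P[(h[...,1]>110)&(np.hypot(P[...,0]-497,P[...,1]+235)<30)&(P[...,2]<125)];print(np.percentile(q[:,2],[90,95,99]))"
```

```text
eef [ 498.6 -237.6   66.8] gap 33.1 F [ 0.3  0.1 -0.3]
finger px [173. 248.] 212 zlow 82.1 xy [ 514.4 -216.5]
finger px [143. 257.] 213 zlow 81.3 xy [ 502.4 -260.1]
[107.42770743 110.55166962 112.6732586 ]
```

{"api": "jog_arm", "payload": {
  "moves": [
    [[0,0,-2,0,0,0],[0,0,0,0,0,0]]
  ]
}}

```text
clock: 18.65
eef_pos: [500.0, -238.4, 66.7]
eef_rot: [-1.64, 1.553, -0.332]
wrist_force: [0.7, 0.2, -1.8]
finger_gap: 33.6
```

z has stopped falling, so the cup is on the floor. Releasing with a small opening, then lifting.

{"api": "jog_arm", "payload": {
  "moves": [
    [[0,0,0,0,0,0],[0,0,0,0,0,0],[0,0,0,0,0,0],[0,0,0,0,0,0]]
  ],
  "gripper": 0.15
}}

```text
clock: 19.05
eef_pos: [500.0, -238.3, 66.7]
eef_rot: [-1.64, 1.553, -0.332]
wrist_force: [-0.3, 0.3, 0.3]
finger_gap: 54.1
```

{"api": "jog_arm", "payload": {
  "moves": [
    [[0,0,8,0,0,0],[0,0,15,0,0,0],[0,0,25,0,0,0],[0,0,40,0,0,0],[0,0,40,0,0,0]]
  ]
}}

```text
clock: 19.55
eef_pos: [497.2, -236.8, 195.5]
eef_rot: [-1.431, 1.562, -0.123]
wrist_force: [0.2, -0.1, -0.5]
finger_gap: 53.9
```

{"api": "jog_arm", "payload": {
  "moves": [
    [[0,20,20,0,0,0],[0,45,0,0,0,0],[0,45,0,0,0,0],[0,40,0,0,0,0],[0,0,0,0,0,0]]
  ]
}}

```text
clock: 20.05
eef_pos: [497.8, -83.5, 226.2]
eef_rot: [-1.583, 1.549, -0.279]
wrist_force: [-0.3, 0.4, -1.0]
finger_gap: 54.1
```

```bash
python3 -c "
from h import *
for n in ('top','scene'):
  im,d,p=grab(n);P=pts(d,p);h=cv2.cvtColor(im,cv2.COLOR_BGR2HSV);z=P[...,2]
  for nm,c,zz,r in (('wide',(493,-236),40,60),('mid',(494,-236),75,36),('narrow',(496,-236),110,30),('sleeve',(389,5),33,40),('deb',(780,-12),48,30),('tin',(718,-171),30,50)):
    m=(h[...,1]>100)&(abs(P[...,0]-c[0])<r)&(abs(P[...,1]-c[1])<r)&(abs(z-zz-1)<3);q=P[m]
    if len(q): (a,b),R=cv2.minEnclosingCircle(q[:,:2].astype(np.float32));print(n,nm,len(q),q[:,2].mean().round(1),round(a,1),round(b,1),round(2*R,1))
  if n=='top': t=im[220:380,400:560]
cv2.imwrite('pics/c10.png',np.hstack([cv2.resize(im,(640,480))[:, :500],cv2.resize(t,(300,480))]))"
```

```text
top wide 198 40.2 495.3 -238.5 99.1
top mid 130 75.1 497.1 -239.0 60.9
top narrow 87 109.7 498.3 -239.4 33.5
top sleeve 46 32.2 388.7 4.0 33.9
top tin 452 29.0 716.5 -172.7 66.0
scene wide 385 40.6 494.5 -233.9 100.6
scene mid 243 75.5 497.0 -234.8 63.5
scene narrow 146 110.3 500.0 -236.4 34.5
scene sleeve 76 32.9 389.6 7.4 36.3
scene deb 1 49.6 785.1 -3.0 0.0
scene tin 1247 29.4 718.7 -170.1 68.2
```

View pics/c10.png

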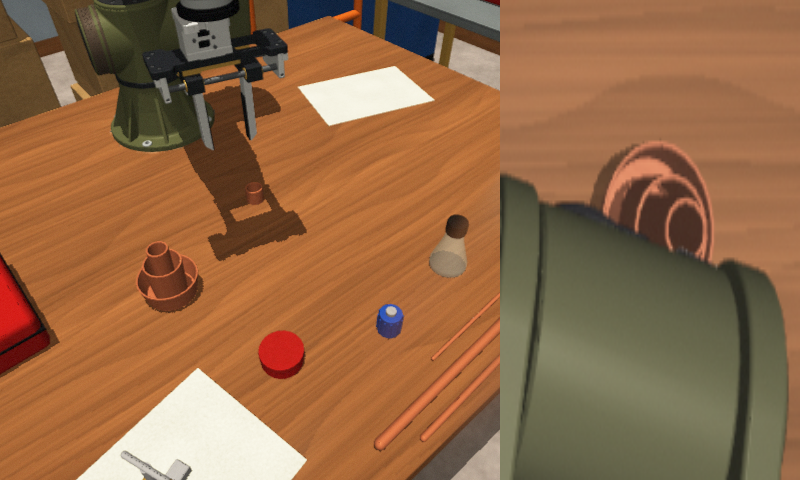

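The picture shows the three cups nested and upright at (165,275), with rims at 40, 75 and 110 mm. The wide cup and the bystanders are where they were, and the arm is clear. Handing in.

```bash
python3 -c "
from h import *
print(manip.sign_off())"
```

```text
the job is handed in; nothing more can be done
None
```

The three cups are nested as asked: the middle cup stands on the wide cup's floor and the narrow cup on the middle cup's floor. I handed the job in at about 20 s, with the gripper open and clear.

- **Final check, cups:** Both cameras put the rims at about 40, 75 and 110 mm, which are the nested heights given. The rim diameters also match, so the cups are upright. In the scene camera the wide cup's rim centre is within 1 mm of where it was before nesting. The top camera had it partly hidden by the arm.
- **Final check, bystanders:** The sleeve and tin measure in their original places. The flask and deburrer were only checked by eye in the last picture, because the deburrer's numeric check returned a single pixel. They look unmoved.
- **Reported z disagreed:** The arm's reported z read about 35 mm lower than the fingertips really were, measured by depth. Because of this, my first grip on the middle cup closed on empty air above its rim, touching nothing. After that I set heights from the camera.
- **Touchdown force was unclear:** The wrist force was too noisy to show touchdown reliably. I judged it mainly from z no longer dropping and from the rim heights.

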